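# Stir the drying grinding balls and hold the timer's reset

## Robot

A 7-joint arm with a two-finger parallel gripper is mounted at the origin on the work surface. World frame = base frame: x ahead of the robot, y to its left, z up, the work surface at z = 0. Lengths are in mm, angles in rad, forces in N, time in s.
With the tool pointing down it reaches from about 350 to 900 mm from the base axis. Payload 8.1 kg.
Tool frame: the origin (TCP) lies at the very end of the fingers, on their centre line; the grasp point (between the pads) lies 19 mm behind it; x points along the fingers, y is the direction in which the jaws open and shut, and the axes are right-handed (so a half turn about x gives the same grasp; the last joint's range is limited). The gripper opens to 92 mm and grips with 3 to 60 N. Pads are 19 mm wide; open, the fingers measure 130 mm over their backs; the gripper's body (75 mm by 190 mm) begins 47 mm behind the grasp point.
Start: joints at [1.091, 0.434, 0.025, 1.573, -0.012, 1.134, -0.075], TCP at [229.945, -581.179, 191.642] pointing down, gripper open.
Joint ranges: [-2.62, 2.62], [-0.44, 2.09], [-1.27, 1.32], [0.08, 2.57], [-1.32, 4.46], [0.12, 2], [-2.74, 2.74]. Speed limits (rad/s): [2.22, 2.22, 3.01, 3.01, 3.14, 3.14, 3.14].

## Interface

Orientations are given as [roll, pitch, yaw] about the fixed x, y, z axes, in that order (R = Rz(yaw) Ry(pitch) Rx(roll)).
In Python, from station import robot gives the robot as it stands. The module is installed in compiled form; this text tells all that it offers.
- The arm moves only by the tool servo_tool, never from a script. Its argument "targets" is a list of rows, each a list of 7 numbers: the shift along the tool's x, y, z in cm, then the turn, a rotation vector about the tool's x, y, z in rad, then the opening, from 0 (shut) to 1 (fully open). A call has 1 to 20 rows; each row shifts and turns the commanded pose from where the row before left it, along the tool's axes as they then stand; what a row does not reach is not made up. A row lasts 1/8 s, in which the tool goes at most 62.5 mm and 10.7 degrees, less where a joint would pass 70% of its speed; a pose out of reach is approached as far as the arm can. A call is refused whole if a number of a shift passes 6.25 or a number of a turn 0.188, either way. A call with a gripper value outside its range is refused whole. The fingers move at their own pace and stop on an object; the grip force is fixed at half the most. Time passes only in rows, so rows that do not move let the fingers close. It gives the time, the measured TCP pose, the force and the opening at its end, in the units of the state.
- robot.sense(): the state, without advancing time (a new reading comes with each control period).
- robot.get_image(name): name is "scene" or "top" or "wrist"; returns (picture, depth): 384x512x3 uint8, red, green, blue; 384x512 float32, mm along the optical axis (not along the pixel's ray), 0 where there is no reading.
- robot.camera_params(name): a dict with "camera_matrix" (3x3 intrinsics, pixels), "k1" (the pictures are not rectified: a ray, as slopes to the right and down, at radius r is drawn at 1 + k1 r^2 times it, then the intrinsics apply), "extrinsics" (4x4, takes a point from world to camera coordinates); the wrist camera has in their place "T_tool_cam" (4x4, takes a point from camera to tool coordinates, whose origin is the TCP and whose axes are the tool frame's). Camera axes: x right, y down, z forward; pixel columns grow to the right and rows downward; lengths in mm; the calibration is good to about 2 mm. A picture is of the moment at which its call begins: read the wrist's pose just before it. camera_params takes no time and is no camera call.
- robot.finish_job(): hands the job in, once; it reports no verdict.
The state is a dict: "clock": time; "joint_pos": joint angles; "qd": joint speeds; "tau": joint torques, N m; "eef_pos": TCP position; "eef_rot": TCP orientation; "force": force on the tool from outside, world axes, zero at the start; "moment": the same for the moment, N m; "width": finger opening in mm.
Only numpy, scipy, OpenCV 4.12 (cv2) and the standard library are available. Lean on these libraries where they do the work, as an engineer would, in place of code of your own. Each camera call takes 0.05 s, during which the arm holds its last target.

## Task

The washed grinding balls are drying in the porcelain dish: take the stirring rod from its stand and stir them with its tip until at least four of the five lie about a ball's width or more from where they were, all still in the dish. Then restart the drying timer: reach the rod's tip through the round hole in its top, press the reset button recessed there fully down, and finish still gripping the rod and holding the button down. Leave the bottle, jar and beaker where they stand.

Things in the scene. Friction and masses are not known exactly. Their poses are not given: they have to be found in the camera images.
- rod_grip (a point): Centre of the stirring rod's handle, where it is gripped: black, square section 18 x 18 mm, 70 mm high, this point half-way up, on the rod's axis, 150 mm above the rod's tip and 35 mm below its top; z points up along the rod, x and y are square to the handle's flat sides.
- rod_tip (a point): The lower end of the rod's shaft, slightly rounded, on its axis; axes as for rod_grip.
- rod: The whole stirring rod, upright in its stand, 185 mm long, 50 to 100 g. From the tip up: round steel shaft 8 mm thick, 110 mm long; black collar 28 mm across, 5 mm high; square handle 70 mm high. Origin at its tip, z up along the rod. It lifts straight out of the stand and can turn in it.
- stand: Grey rod stand, fixed, 90 x 80 mm, 125 mm high: a top plate 70 x 80 mm with a 12 mm hole in its middle on two side cheeks over a foot. The rod's collar rests on the plate, so its tip hangs 15 mm and its handle stands 130 to 200 mm above the work surface; lift it by 115 mm or more to draw it out. Origin under its centre, z up.
- dish_floor (a point): Round white porcelain dish, fixed, flat inside, 120 mm across and 45 mm high outside, walls 4 mm thick. This point is the centre of its inner floor, 6 mm above the work surface; the inner radius is about 52 mm at the floor and 56 mm at the rim.
- ball1_center (a point): Centre of steel grinding ball 1 of five alike, 20 mm across, 33 g, rolling freely on the dish's floor (centre 10 mm above that floor). At first one lies near the middle and four lie about 31 mm from it, a quarter turn apart.
- ball2_center (a point): Centre of steel grinding ball 2 of five alike, 20 mm across, 33 g, rolling freely on the dish's floor (centre 10 mm above that floor). At first one lies near the middle and four lie about 31 mm from it, a quarter turn apart.
- ball3_center (a point): Centre of steel grinding ball 3 of five alike, 20 mm across, 33 g, rolling freely on the dish's floor (centre 10 mm above that floor). At first one lies near the middle and four lie about 31 mm from it, a quarter turn apart.
- ball4_center (a point): Centre of steel grinding ball 4 of five alike, 20 mm across, 33 g, rolling freely on the dish's floor (centre 10 mm above that floor). At first one lies near the middle and four lie about 31 mm from it, a quarter turn apart.
- ball5_center (a point): Centre of steel grinding ball 5 of five alike, 20 mm across, 33 g, rolling freely on the dish's floor (centre 10 mm above that floor). At first one lies near the middle and four lie about 31 mm from it, a quarter turn apart.
- timer: Drying timer, fixed: grey box 130 mm (x) x 160 mm (y) x 75 mm high. On top a black display panel along its +x side, a black dial 38 mm across and 14 mm high at x -28, y +40 mm, and the 18 mm reset hole at x -30, y -45 mm. Origin under its centre, z up.
- timer_hole (a point): Centre of the mouth of the reset hole, level with the timer's top (75 mm above the work surface): a plain vertical round well, 18 mm wide, with a 2 mm chamfer at its mouth and a flat black ring 35 mm across round it.
- reset_top (a point): Centre of the top face of the white reset button in that well, 15.6 mm across, 25 mm below the mouth when up; z up. It moves down with the button.
- reset (a joint): Travel of the reset button: 0 up, 0.005 m fully down (30 mm below the mouth, against a stop). A spring pushes it back up: 1.2 N to start it, 4 N fully down.
- bottle_mid (a point): Glass bottle with blue screw cap, bystander, 60 mm across, 115 mm high; point half-way up.
- jar_mid (a point): Brown glass jar with white lid, bystander, 56 mm across, 70 mm high; point half-way up.
- beaker_mid (a point): Plain white plastic beaker, empty, bystander, 64 mm across, 80 mm high; point half-way up.

How it is judged (in metres and radians):
On the way:
1. with the rod's tip down in the dish, at least four of the five balls lie 14 mm or more from where they started (horizontal distance between rod_tip and dish_floor below 0.056 m and z of rod_tip in the frame of dish_floor below 0.03 m and (distance of each of ball2_center, ball3_center, ball4_center, ball5_center from where it was at the start of the episode above 0.014 m or distance of each of ball1_center, ball3_center, ball4_center, ball5_center from where it was at the start of the episode above 0.014 m or distance of each of ball1_center, ball2_center, ball4_center, ball5_center from where it was at the start of the episode above 0.014 m or distance of each of ball1_center, ball2_center, ball3_center, ball5_center from where it was at the start of the episode above 0.014 m or distance of each of ball1_center, ball2_center, ball3_center, ball4_center from where it was at the start of the episode above 0.014 m)), for 0.1 s.
At the end, for the whole second after the job is handed in: The reset button is down by more than 4 of its 5 mm under the rod's tip (tip inside the hole, more than 25 mm below its mouth), the rod is still gripped by the fingers (over 1 N), all five balls are in the dish, and bottle, jar and beaker stand within 30 mm of where they were (value of joint reset above 0.004 m and horizontal distance between rod_tip and reset_top below 0.01 m and z of rod_tip in the frame of timer_hole below -0.025 m and contact force between the fingers and rod above 1 N and horizontal distance between each of ball1_center, ball2_center, ball3_center, ball4_center, ball5_center and dish_floor below 0.056 m and z of each of ball1_center, ball2_center, ball3_center, ball4_center, ball5_center in the frame of dish_floor below 0.035 m and distance of each of bottle_mid, jar_mid, beaker_mid from where it was at the start of the episode below 0.03 m); the arm keeps its last pose, push and grip.
It fails at once if a ball leaves the dish (horizontal distance between any of ball1_center, ball2_center, ball3_center, ball4_center, ball5_center and dish_floor above 0.062 m).
It fails at once if the bottle, jar or beaker is shifted by more than 30 mm or knocked over (distance of any of bottle_mid, jar_mid, beaker_mid from where it was at the start of the episode above 0.03 m or angle between any of bottle_mid, jar_mid, beaker_mid's own z axis and vertical above 0.5 rad).
It also fails if it takes over 72 s, if anything falls off the work surface, if the arm or the gripper's body presses on something with over 40 N, if the wrist force passes 120 N, or if a joint passes its speed limit or range.

## Working session

There is one attempt and no reset: what is moved stays moved. The work goes in short steps, Python scripts to look and compute and a tool call to move; the robot and the scene stay as the last step left them, time stands still between calls to the robot, and variables do not carry over. Pictures are saved under pics/ and viewed, and the job is handed in when it is done.

Besides the shell and the picture viewer there is one more tool, called after "Call:" by a JSON object that holds its "api" and its "payload", one argument or row to a line. servo_tool: Moves the arm, as the interface text tells. Its arguments: {"type":"object","properties":{"targets":{"type":"array"}},"required":["targets"]}

```bash
mkdir -p pics
python3 - <<'E'
from station import robot
import cv2,numpy as np
np.set_printoptions(precision=3,suppress=True)
print(robot.sense())
for n in ["scene","top","wrist"]:
    p=robot.camera_params(n); print(n,p)
for n in ["scene","top"]:
    im,d=robot.get_image(n); cv2.imwrite(f"pics/{n}0.png",im[:,:,::-1]); np.savez(f"{n}0.npz",im=im,d=d)
E
```

```text
{'clock': 0.0, 'joint_pos': array([ 1.091,  0.435,  0.025,  1.574, -0.012,  1.134, -0.075]), 'qd': array([ 0.001,  0.002, -0.001,  0.001,  0.001, -0.001,  0.002]), 'tau': array([ -0.   , -66.785,   0.984, -31.446,  -0.061,   0.043,   0.   ]), 'eef_pos': array([ 229.644, -580.669,  190.846]), 'eef_rot': array([-1.445,  1.569,  2.073]), 'force': array([ 0.555, -1.107,  0.294]), 'moment': array([0.033, 0.015, 0.017]), 'width': 91.43236185899443}
scene {'camera_matrix': array([[452.626,   0.   , 255.385],
       [  0.   , 452.626, 189.896],
       [  0.   ,   0.   ,   1.   ]]), 'k1': 0.0017481592894223548, 'extrinsics': array([[   0.557,    0.83 ,   -0.007, -308.721],
       [   0.643,   -0.437,   -0.628, -332.463],
       [  -0.525,    0.345,   -0.778, 1519.92 ],
       [   0.   ,    0.   ,    0.   ,    1.   ]])}
top {'camera_matrix': array([[404.586,   0.   , 254.135],
       [  0.   , 404.586, 188.309],
       [  0.   ,   0.   ,   1.   ]]), 'k1': -0.07890260418395198, 'extrinsics': array([[   0.014,   -1.   ,   -0.006,  -25.698],
       [  -0.991,   -0.013,   -0.136,  626.074],
       [   0.135,    0.008,   -0.991, 1038.086],
       [   0.   ,    0.   ,    0.   ,    1.   ]])}
wrist {'camera_matrix': array([[315.387,   0.   , 256.617],
       [  0.   , 315.387, 189.599],
       [  0.   ,   0.   ,   1.   ]]), 'k1': -0.048483697606436726, 'T_tool_cam': array([[   0.   ,   -0.248,    0.969, -192.725],
       [   1.   ,   -0.   ,   -0.   ,   -0.382],
       [   0.   ,    0.969,    0.248,  -65.704],
       [   0.   ,    0.   ,    0.   ,    1.   ]])}
```

View pics/scene0.png

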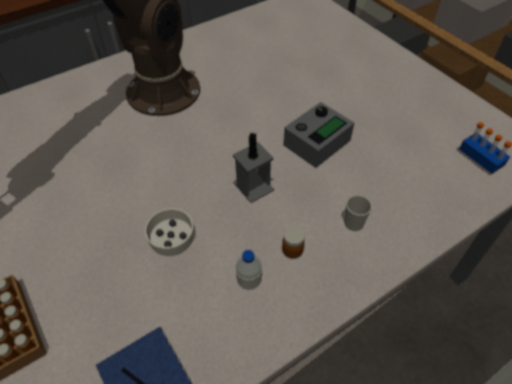

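View pics/top0.png

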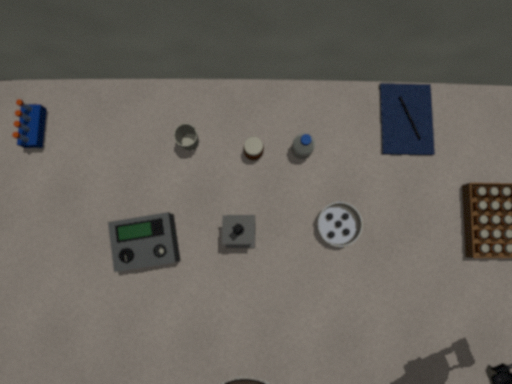

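The top view shows the rod in its stand at about (238,230), the dish at (338,225), the timer at (144,243) with its hole near (160,251) and dial near (127,256), and the beaker, jar and bottle at (186,138), (253,148) and (302,146). Next I'll measure these.

```bash
cat > h.py <<'E'
import numpy as np,cv2
from scipy.spatial.transform import Rotation as R
from station import robot
np.set_printoptions(precision=2,suppress=True)
def Twc(name,s=None):
    p=robot.camera_params(name)
    if name!='wrist': return np.linalg.inv(p['extrinsics'])
    T=np.eye(4);T[:3,:3]=R.from_euler('xyz',s['eef_rot']).as_matrix();T[:3,3]=s['eef_pos']
    return T@p['T_tool_cam']
def rays(name,px,T):
    p=robot.camera_params(name);K=p['camera_matrix'];k=p['k1']
    px=np.atleast_2d(np.array(px,float))
    x=(px-[K[0,2],K[1,2]])/[K[0,0],K[1,1]]
    rd=np.linalg.norm(x,axis=1,keepdims=True);r=rd.copy()
    for _ in range(20): r=rd/(1+k*r*r)
    u=x/(1+k*r*r)
    return np.c_[u,np.ones(len(u))]
def onplane(name,px,z,T):
    d=rays(name,px,T)@T[:3,:3].T;o=T[:3,3]
    return o+d*((z-o[2])/d[:,2])[:,None]
def depthpt(name,px,d,T):
    px=np.atleast_2d(px);r=rays(name,px,T)
    dd=np.array([d[int(round(v)),int(round(u))] for u,v in px])
    return (r*dd[:,None])@T[:3,:3].T+T[:3,3]
def proj(name,P,T):
    p=robot.camera_params(name);K=p['camera_matrix']
    c=(np.atleast_2d(P)-T[:3,3])@T[:3,:3]
    u=c[:,:2]/c[:,2:];r2=(u**2).sum(1,keepdims=True)
    return u*(1+p['k1']*r2)*[K[0,0],K[1,1]]+[K[0,2],K[1,2]]
def crop(im,x0,y0,x1,y1,f,fn):
    cv2.imwrite(fn,cv2.resize(im[y0:y1,x0:x1,::-1],None,fx=f,fy=f,interpolation=cv2.INTER_CUBIC))
E
python3 - <<'E'
from h import *
a=np.load('top0.npz');im,d=a['im'],a['d'];T=Twc('top')
crop(im,100,120,370,280,2.9,'pics/topc.png')
b=np.load('scene0.npz');crop(b['im'],130,90,380,290,3,'pics/scenec.png')
for n,p,z in [('rodtop',(238,230),200),('dish',(338,225),10),('hole',(160,251),75),('dial',(127,256),89),('bottle',(306,139),115),('jar',(253,146),70),('beaker',(186,131),80),('standfoot',(238,243),10)]:
    print(n,onplane('top',p,z,T),depthpt('top',p,d,T))
E
```

```text
rodtop [[509.73  16.61 200.  ]] [[509.74  16.63 199.76]]
dish [[ 532.91 -246.91   10.  ]] [[ 532.06 -243.36   27.67]]
hole [[457.07 220.87  75.  ]] [[456.52 226.75  50.17]]
dial [[443.07 301.41  89.  ]] [[443.13 300.88  90.65]]
bottle [[ 744.45 -147.48  115.  ]] [[ 744.77 -147.62  113.8 ]]
jar [[735.41 -12.75  70.  ]] [[735.53 -12.75  69.5 ]]
beaker [[771.63 164.69  80.  ]] [[786.05 174.1   28.89]]
standfoot [[480.82  24.69  10.  ]] [[480.74  19.44 125.66]]
```

View pics/topc.png

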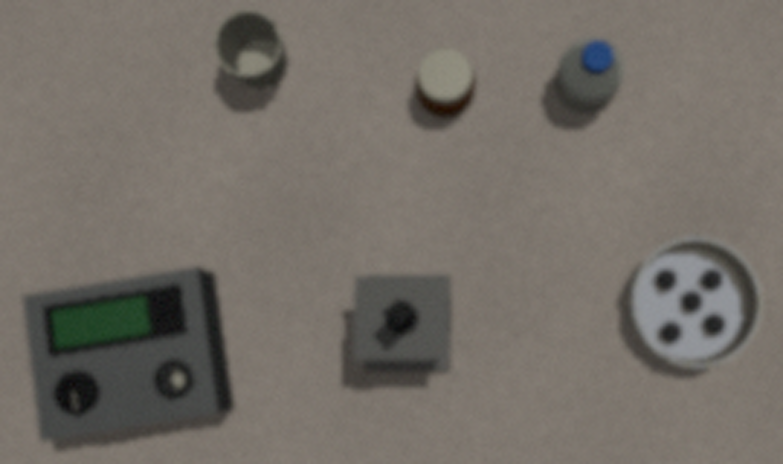

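View pics/scenec.png

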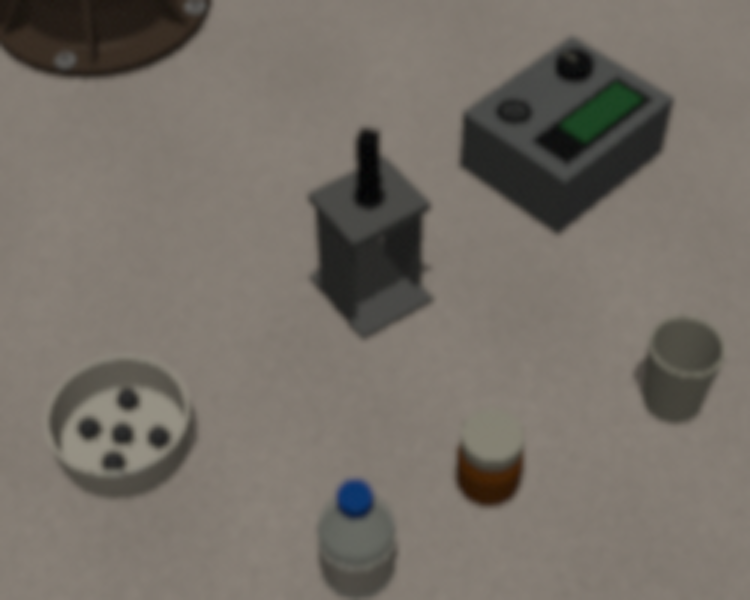

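Run:
```python
from h import *
def cloud(n):
    a=np.load(n+'0.npz');d=a['d'];T=Twc(n)
    v,u=np.nonzero(d>0);px=np.c_[u,v]
    r=rays(n,px,T)*d[v,u][:,None]
    return px,r@T[:3,:3].T+T[:3,3],a['im'][v,u].astype(int)
for n in ['top','scene']:
    px,P,C=cloud(n)
    m=(np.abs(P[:,0]-510)<60)&(np.abs(P[:,1]-17)<60)
    for lo,hi in [(195,206),(135,190),(120,129)]:
        q=P[m&(P[:,2]>lo)&(P[:,2]<hi)]
        print(n,lo,len(q),q.mean(0),q.min(0),q.max(0))
    q=P[m&(P[:,2]>122)&(P[:,2]<129)][:,:2].astype(np.float32); print('plate',cv2.minAreaRect(q))
    m=(np.abs(P[:,0]-470)<130)&(np.abs(P[:,1]-260)<130)&(np.abs(P[:,2]-75)<4)
    q=P[m][:,:2].astype(np.float32); r=cv2.minAreaRect(q);print('timer',r,P[m][:,2].mean())
    # dark/white in timer top
    m=(np.abs(P[:,0]-533)<80)&(np.abs(P[:,1]+245)<80)&(P[:,2]>38)&(P[:,2]<52)
    q=P[m]; print('rim',len(q),cv2.minEnclosingCircle(q[:,:2].astype(np.float32)),q[:,2].mean())
```

```text
top 195 64 [513.38  18.62 199.22] [503.     7.76 195.67] [523.28  30.38 202.57]
top 135 8 [507.02  12.77 160.24] [502.12   7.42 138.83] [511.89  19.15 189.07]
top 120 815 [512.49  19.22 124.55] [478.48 -19.37 120.08] [546.97  59.25 128.8 ]
plate ((512.3739013671875, 20.148386001586914), (68.07632446289062, 78.08866882324219), 0.7968647480010986)
timer ((480.639404296875, 272.99261474609375), (131.38072204589844, 162.64303588867188), 10.234623908996582) 75.11807702743329
rim 243 ((534.63720703125, -244.66847229003906), 60.31907272338867) 43.851581409375186
scene 195 44 [514.99  18.72 198.3 ] [504.95   7.97 195.04] [525.16  31.81 201.55]
scene 135 122 [520.06  15.47 163.14] [510.51   7.41 135.49] [527.34  26.98 189.39]
scene 120 549 [518.99  15.83 124.23] [477.21 -21.75 120.06] [551.27  60.19 129.  ]
plate ((514.2183227539062, 19.1252498626709), (71.99714660644531, 81.5876235961914), 0.47207263112068176)
timer ((479.327392578125, 271.51416015625), (133.62295532226562, 165.4453125), 10.507469177246094) 74.93244446995706
rim 307 ((534.8969116210938, -245.5082244873047), 61.53306579589844) 43.11419832724447
```

```bash
cat >> h.py <<'E'
def toolR(s): return R.from_euler('xyz',s['eef_rot']).as_matrix()
def goto(target,jaw=None,s=None):
    """print shift in tool cm (current axes) to target, and turn for jaw direction az (rad mod pi) with tool x down"""
    s=s or robot.sense();M=toolR(s)
    print('clock',s['clock'],'tcp',s['eef_pos'],'w',s['width'],'F',s['force'])
    y=M[:,1];print('jaw az deg',np.degrees(np.arctan2(y[1],y[0])),'x axis',M[:,0],'joints',s['joint_pos'])
    print('total shift tool cm',(np.array(target)-s['eef_pos'])@M/10)
    if jaw is not None:
        yy=np.array([np.cos(jaw),np.sin(jaw),0])
        x=np.array([0,0,-1.]);
        best=None
        for sg in (1,-1):
            D=np.c_[x,sg*yy,np.cross(x,sg*yy)]
            rv=R.from_matrix(M.T@D).as_rotvec()
            if best is None or np.linalg.norm(rv)<np.linalg.norm(best[0]): best=(rv,D)
        print('turn rotvec',best[0]); print('shift after turn',(np.array(target)-s['eef_pos'])@best[1]/10)
E
python3 - <<'E'
from h import *
goto([513,19,240],0)
goto([513,19,240],np.pi/2)
E
```

```text
clock 0.1 tcp [ 229.75 -580.71  190.93] w 91.57061624756847 F [-0.22  0.29 -0.47]
jaw az deg -68.41334273721925 x axis [-0.  0. -1.] joints [ 1.09  0.44  0.02  1.57 -0.01  1.13 -0.08]
total shift tool cm [ -4.85 -45.35 -48.4 ]
turn rotvec [-1.19 -0.    0.  ]
shift after turn [ -4.91  28.33 -59.97]
clock 0.1 tcp [ 229.75 -580.71  190.93] w 91.57061624756847 F [-0.22  0.29 -0.47]
jaw az deg -68.41334273721925 x axis [-0.  0. -1.] joints [ 1.09  0.44  0.02  1.57 -0.01  1.13 -0.08]
total shift tool cm [ -4.85 -45.35 -48.4 ]
turn rotvec [0.38 0.   0.  ]
shift after turn [ -4.91 -59.97 -28.33]
```

Call:
{"api": "servo_tool", "payload": {
  "targets": [
    [-2,0,0,-0.17,0,0,1],
    [-2,0,0,-0.17,0,0,1],
    [-0.9,0,0,-0.17,0,0,1],
    [0,0,0,-0.17,0,0,1],
    [0,0,0,-0.17,0,0,1],
    [0,0,0,-0.17,0,0,1],
    [0,0,0,-0.17,0,0,1],
    [0,2.36,-5,0,0,0,1],
    [0,2.36,-5,0,0,0,1],
    [0,2.36,-5,0,0,0,1],
    [0,2.36,-5,0,0,0,1],
    [0,2.36,-5,0,0,0,1],
    [0,2.36,-5,0,0,0,1],
    [0,2.36,-5,0,0,0,1],
    [0,2.36,-5,0,0,0,1],
    [0,2.36,-5,0,0,0,1],
    [0,2.36,-5,0,0,0,1]
  ]
}}

```text
clock: 2.22
eef_pos: [468.3, -80.6, 240.5]
eef_rot: [-0.292, 1.57, -1.867]
force: [0.9, -0.2, 0.4]
width: 92.0
```

Run:
```python
from h import *
goto([513,19,240],0)
s=robot.sense()
im,d=robot.get_image('wrist');np.savez('w1.npz',im=im,d=d,p=s['eef_pos'],r=s['eef_rot'])
cv2.imwrite('pics/w1.png',im[:,:,::-1])
```

```text
clock 2.225 tcp [468.27 -80.63 240.55] w 91.96680996070909 F [ 0.93 -0.22  0.45]
jaw az deg -0.258100726453962 x axis [-0. -0. -1.] joints [ 0.54  0.2  -0.57  1.81  0.12  1.16 -0.07]
total shift tool cm [ 0.05  4.43 -9.98]
turn rotvec [-0.  0.  0.]
shift after turn [ 0.05  4.47 -9.96]
```

View pics/w1.png

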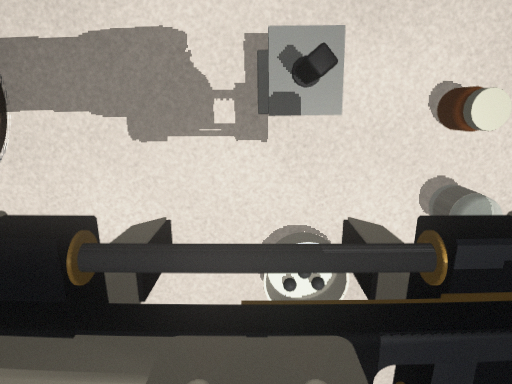

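The wrist view shows the rod's square top at about (322,57), turned relative to the plate, with its collar near (303,72), and the dish below at (305,265).

```bash
cat >> h.py <<'E'
def wcloud(fn):
    a=np.load(fn);d=a['d'];s={'eef_pos':a['p'],'eef_rot':a['r']};T=Twc('wrist',s)
    v,u=np.nonzero(d>0);px=np.c_[u,v]
    r=rays('wrist',px,T)*d[v,u][:,None]
    return px,r@T[:3,:3].T+T[:3,3],a['im'][v,u].astype(int),T
E
python3 - <<'E'
from h import *
px,P,C,T=wcloud('w1.npz')
m=(px[:,0]>280)&(px[:,0]<350)&(px[:,1]<110)&(px[:,1]>30)
for lo,hi in [(194,206),(121,129)]:
    q=P[m&(P[:,2]>lo)&(P[:,2]<hi)];print(len(q),q.mean(0),cv2.minAreaRect(q[:,:2].astype(np.float32)))
# handle sides
q=P[m&(P[:,2]>133)&(P[:,2]<194)];print(len(q),q.min(0),q.max(0))
# top face by colour contour
a=np.load('w1.npz');crop(a['im'],240,10,370,130,6,'pics/w1c.png')
E
```

```text
668 [513.11  19.6  199.15] ((513.6757202148438, 19.853702545166016), (17.639484405517578, 18.011451721191406), 40.62248611450195)
3785 [518.88  20.01 124.74] ((519.8192138671875, 20.41231918334961), (58.62760925292969, 69.7510757446289), 0.5532793402671814)
310 [502.25   8.08 133.18] [514.02  22.78 194.  ]
```

View pics/w1c.png

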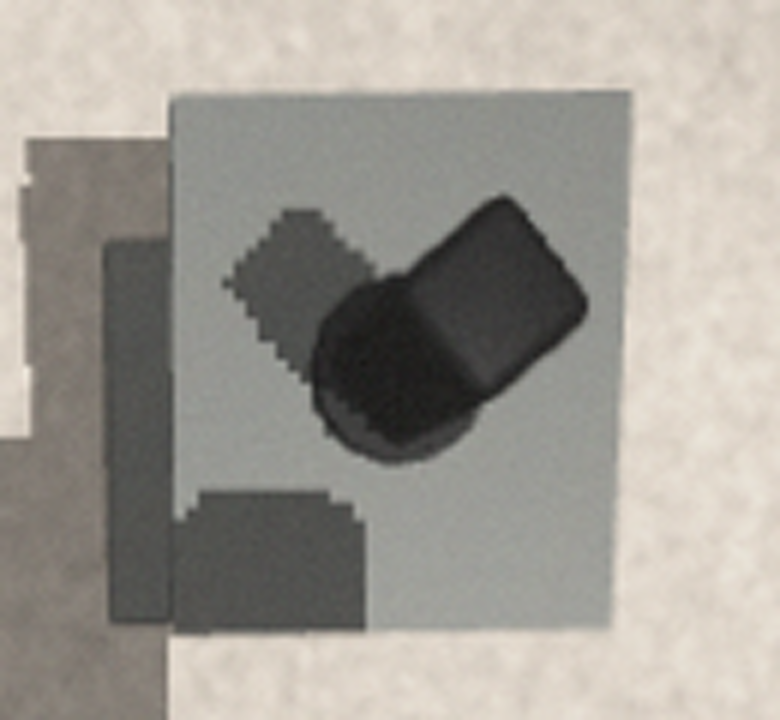

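Run:
```python
from h import *
goto([513.5,19.7,240],np.radians(40.6))
```

```text
clock 2.275 tcp [471.01 -72.4  241.03] w 91.99107628475677 F [2.33 7.01 0.73]
jaw az deg 0.19926106922062709 x axis [ 0.  0. -1.] joints [ 0.54  0.2  -0.58  1.81  0.12  1.16 -0.08]
total shift tool cm [ 0.15  4.28 -9.2 ]
turn rotvec [-0.71 -0.   -0.  ]
shift after turn [ 0.1   9.22 -4.23]
```

Call:
{"api": "servo_tool", "payload": {
  "targets": [
    [0,0,0,-0.178,0,0,1],
    [0,0,0,-0.178,0,0,1],
    [0,0,0,-0.178,0,0,1],
    [0,0,0,-0.17,0,0,1],
    [0,4.2,-2,0,0,0,1],
    [0,4.2,-2,0,0,0,1],
    [0,0,0,0,0,0,1],
    [0,0,0,0,0,0,1]
  ]
}}

```text
clock: 3.28
eef_pos: [506.0, 1.9, 240.2]
eef_rot: [-1.815, 1.57, -2.685]
force: [-0.3, -0.4, -0.2]
width: 92.1
```

Run:
```python
from h import *
goto([513.5,19.7,146],np.radians(40.6))
s=robot.sense()
im,d=robot.get_image('wrist');np.savez('w2.npz',im=im,d=d,p=s['eef_pos'],r=s['eef_rot'])
cv2.imwrite('pics/w2.png',im[:,:,::-1])
px,P,C,T=wcloud('w2.npz')
m=(abs(P[:,0]-513)<40)&(abs(P[:,1]-20)<40)
q=P[m&(P[:,2]>194)&(P[:,2]<206)];print(len(q),q.mean(0),cv2.minAreaRect(q[:,:2].astype(np.float32)))
goto([513.5,19.7,146],np.radians(40.6))
```

```text
clock 3.275 tcp [506.04   1.9  240.18] w 92.07509673785088 F [-0.26 -0.41 -0.17]
jaw az deg 40.114880292983194 x axis [-0. -0. -1.] joints [ 0.46  0.28 -0.71  1.74  0.2   1.19  0.39]
total shift tool cm [ 9.42  1.73 -0.88]
turn rotvec [-0.01 -0.    0.  ]
shift after turn [ 9.42  1.72 -0.87]
524 [512.88  20.54 199.19] ((513.0286865234375, 20.30848503112793), (17.669776916503906, 17.300199508666992), 40.2469367980957)
clock 3.325 tcp [505.99   1.34 240.26] w 91.812223811827 F [-0.39 -0.01 -0.03]
jaw az deg 40.04407867300824 x axis [-0. -0. -1.] joints [ 0.46  0.28 -0.71  1.74  0.2   1.19  0.39]
total shift tool cm [ 9.42  1.77 -0.92]
turn rotvec [-0.01 -0.    0.  ]
shift after turn [ 9.43  1.76 -0.91]
```

View pics/w2.png

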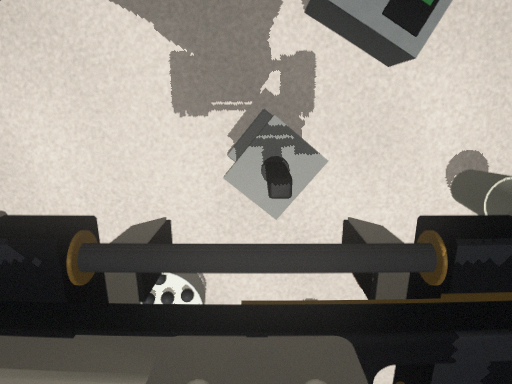

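The rod's top is at about (279,186) in the wrist view and square to the jaws. Two views agree on (513.2, 20).

Call:
{"api": "servo_tool", "payload": {
  "targets": [
    [0,1.78,-0.94,0,0,0,1],
    [0,0,0,0,0,0,1],
    [3,0,0,0,0,0,1],
    [3,0,0,0,0,0,1],
    [3,0,0,0,0,0,1],
    [0.4,0,0,0,0,0,1],
    [0,0,0,0,0,0,1],
    [0,0,0,0,0,0,1]
  ]
}}

```text
clock: 4.32
eef_pos: [514.8, 21.1, 147.9]
eef_rot: [0.828, 1.569, -0.044]
force: [0.8, -0.0, -0.1]
width: 91.5
```

Run:
```python
from h import *
goto([513.3,20,146],np.radians(40.4))
```

```text
clock 4.325 tcp [514.82  21.07 147.89] w 91.4934827207486 F [ 0.81 -0.04 -0.11]
jaw az deg 40.07804859557107 x axis [ 0. -0. -1.] joints [ 0.38  0.39 -0.68  1.86  0.29  1.    0.27]
total shift tool cm [ 0.19 -0.18 -0.02]
turn rotvec [-0.01  0.   -0.  ]
shift after turn [ 0.19 -0.18 -0.02]
```

Within 2 mm, so I'll close the jaws.

Call:
{"api": "servo_tool", "payload": {
  "targets": [
    [0.15,-0.15,0,0,0,0,0],
    [0,0,0,0,0,0,0],
    [0,0,0,0,0,0,0],
    [0,0,0,0,0,0,0],
    [0,0,0,0,0,0,0],
    [0,0,0,0,0,0,0]
  ]
}}

```text
clock: 5.08
eef_pos: [512.9, 20.3, 145.1]
eef_rot: [-2.042, 1.571, -2.913]
force: [0.6, 0.3, 0.5]
width: 36.6
```

Run:
```python
from h import *
s=robot.sense();print(s['width'],s['force'],s['eef_pos'])
```

```text
36.578318706313745 [0.6  0.31 0.49] [512.86  20.27 145.1 ]
```

Call:
{"api": "servo_tool", "payload": {
  "targets": [
    [0,0,0,0,0,0,0],
    [0,0,0,0,0,0,0],
    [0,0,0,0,0,0,0],
    [0,0,0,0,0,0,0]
  ]
}}

```text
clock: 5.58
eef_pos: [512.8, 20.3, 145.1]
eef_rot: [-2.012, 1.571, -2.882]
force: [0.7, 0.1, -0.7]
width: 17.8
```

Call:
{"api": "servo_tool", "payload": {
  "targets": [
    [-3,0,0,0,0,0,0],
    [-3,0,0,0,0,0,0],
    [-3,0,0,0,0,0,0],
    [-3,0,0,0,0,0,0],
    [-1,0,0,0,0,0,0],
    [0,0,0,0,0,0,0],
    [0,0,0,0,0,0,0]
  ]
}}

```text
clock: 6.45
eef_pos: [512.2, 20.0, 273.8]
eef_rot: [-2.172, 1.569, -3.043]
force: [0.2, -0.3, -1.4]
width: 18.0
```

Run:
```python
from h import *
for n in ['top','scene']:
    a=np.load(n+'0.npz');im=a['im'];T=Twc(n)
    c=proj(n,[534.7,-245,10],T)[0];g=cv2.cvtColor(im,cv2.COLOR_RGB2GRAY)
    f=8;x0,y0=int(c[0])-20,int(c[1])-20
    G=cv2.resize(g[y0:y0+40,x0:x0+40],None,fx=f,fy=f,interpolation=cv2.INTER_CUBIC)
    m=(G<75).astype(np.uint8)
    if n=='top':print(np.percentile(G,[2,10,30,50,90]))
    k,l,st,ce=cv2.connectedComponentsWithStats(m)
    for i in range(1,k):
        if 400<st[i,4]<8000:
            p=ce[i]/f-0.5+0.5/f+[x0,y0];w=onplane(n,p,17,T)[0]
            print(n,p,st[i,4]/f/f,w,w[:2]-[534.7,-245],np.hypot(*(w[:2]-[534.7,-245])))
goto([513.3,20,275])
s=robot.sense()
print(np.array(s['moment']))
```

```text
[ 38.  64.  96. 122. 148.]
top [348.77 209.46] 77.765625 [ 575.15 -275.52   17.  ] [ 40.45 -30.52] 50.6701438235449
top [344.71 216.16] 29.078125 [ 556.75 -264.11   17.  ] [ 22.05 -19.11] 29.180667823764463
top [328.93 216.29] 29.703125 [ 555.92 -221.03   17.  ] [21.22 23.97] 32.00718487883011
top [337.77 223.79] 28.8125 [ 535.83 -244.92   17.  ] [1.13 0.08] 1.1351808617453518
top [319.87 238.2 ] 49.265625 [ 496.48 -196.03   17.  ] [-38.22  48.97] 62.11983971377307
top [345.47 231.68] 31.125 [ 514.74 -265.65   17.  ] [-19.96 -20.65] 28.716295838407685
top [354.89 235.44] 12.671875 [ 504.87 -291.15   17.  ] [-29.83 -46.15] 54.95385521141721
top [330.48 234.44] 29.40625 [ 506.91 -224.82   17.  ] [-27.79  20.18] 34.34747776600971
scene [172.18 222.6 ] 32.375 [ 509.46 -226.93   17.  ] [-25.24  18.07] 31.046481167471757
scene [150.3  226.07] 10.96875 [ 487.69 -278.14   17.  ] [-47.01 -33.14] 57.51986965236484
scene [159.33 232.5 ] 32.34375 [ 518.37 -267.8    17.  ] [-16.33 -22.8 ] 28.04761261106276
scene [170.41 234.34] 29.84375 [ 539.03 -247.16   17.  ] [ 4.33 -2.16] 4.83943262500418
scene [182.53 235.39] 29.953125 [ 558.97 -223.39   17.  ] [24.27 21.61] 32.495521158700896
scene [182.92 246.7 ] 73.4375 [ 588.9  -238.28   17.  ] [54.2   6.72] 54.619457137626384
scene [167.47 243.4 ] 27.703125 [ 558.92 -265.49   17.  ] [ 24.22 -20.49] 31.72672456376357
clock 6.45 tcp [512.21  19.99 273.79] w 17.975252561981485 F [ 0.2  -0.33 -1.39]
jaw az deg 40.09819479372784 x axis [-0. -0. -1.] joints [ 0.43  0.27 -0.72  1.67  0.19  1.27  0.37]
total shift tool cm [-0.12  0.08  0.07]
[ 0.03 -0.18  0.  ]
```

Call:
{"api": "servo_tool", "payload": {
  "targets": [
    [0,-2.21,3.22,0,0,0,0],
    [0,-2.21,3.22,0,0,0,0],
    [0,-2.21,3.22,0,0,0,0],
    [0,-2.21,3.22,0,0,0,0],
    [0,-2.21,3.22,0,0,0,0],
    [0,-2.21,3.22,0,0,0,0],
    [0,0,0,0,0,0,0],
    [0,0,0,0,0,0,0],
    [0,0,0,0,0,0,0]
  ]
}}

```text
clock: 7.58
eef_pos: [535.9, -211.5, 274.9]
eef_rot: [3.031, 1.57, 2.162]
force: [-0.0, 0.2, -0.9]
width: 17.9
```

Run:
```python
from h import *
goto([535,-213,190],np.radians(40.1))
s=robot.sense()
im,d=robot.get_image('wrist');np.savez('w3.npz',im=im,d=d,p=s['eef_pos'],r=s['eef_rot'])
cv2.imwrite('pics/w3.png',im[:,:,::-1])
im,d=robot.get_image('scene')
crop(im,100,120,250,270,5,'pics/s3.png')
```

```text
clock 7.575 tcp [ 535.9  -211.49  274.9 ] w 17.94783360686683 F [-0.02  0.24 -0.87]
jaw az deg 40.21474201580493 x axis [-0.  0. -1.] joints [ 0.72  0.37 -0.61  1.53  0.21  1.31  0.79]
total shift tool cm [ 8.49 -0.17  0.06]
turn rotvec [ 0. -0. -0.]
shift after turn [ 8.49 -0.17  0.06]
```

View pics/w3.png

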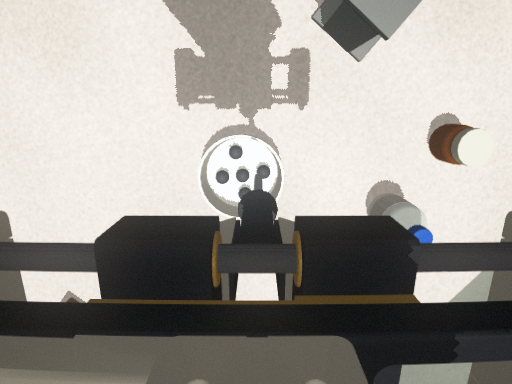

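View pics/s3.png

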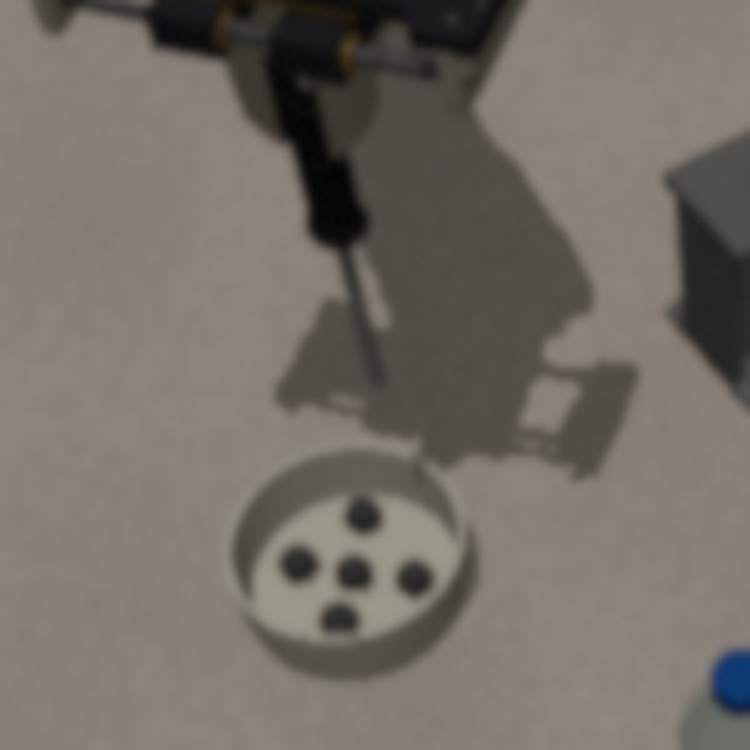

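Run:
```python
from h import *
T=Twc('scene')
for z in (145,150,260,290): print(z,(proj('scene',[535.9,-211.5,z],T)[0]-[100,120])*5)
px,P,C,Tw=wcloud('w3.npz')
for z in (145,260): print('wrist',z,proj('wrist',[535.9,-211.5,z],Tw))
a=np.load('w3.npz');crop(a['im'],190,120,300,225,7,'pics/w3c.png')
m=(np.abs(P[:,0]-535)<80)&(np.abs(P[:,1]+245)<80)&(P[:,2]>38)&(P[:,2]<52)
print('rim',cv2.minEnclosingCircle(P[m][:,:2].astype(np.float32)))
m=(np.hypot(P[:,0]-535,P[:,1]+245)<46)&(P[:,2]>15)&(P[:,2]<30)
q=P[m];_,lab,ctr=cv2.kmeans(q[:,:2].astype(np.float32),4,None,(3,50,.1),10,cv2.KMEANS_PP_CENTERS);print(ctr)
```

```text
145 [375.36 378.99]
150 [373.79 372.32]
260 [336.04 211.97]
290 [324.55 163.17]
wrist 145 [[257.04 175.12]]
wrist 260 [[257.29 208.92]]
rim ((534.3807373046875, -245.2718963623047), 59.85810089111328)
[[ 514.84 -265.41]
 [ 555.4  -220.1 ]
 [ 507.14 -224.98]
 [ 541.58 -251.16]]
```

View pics/w3c.png

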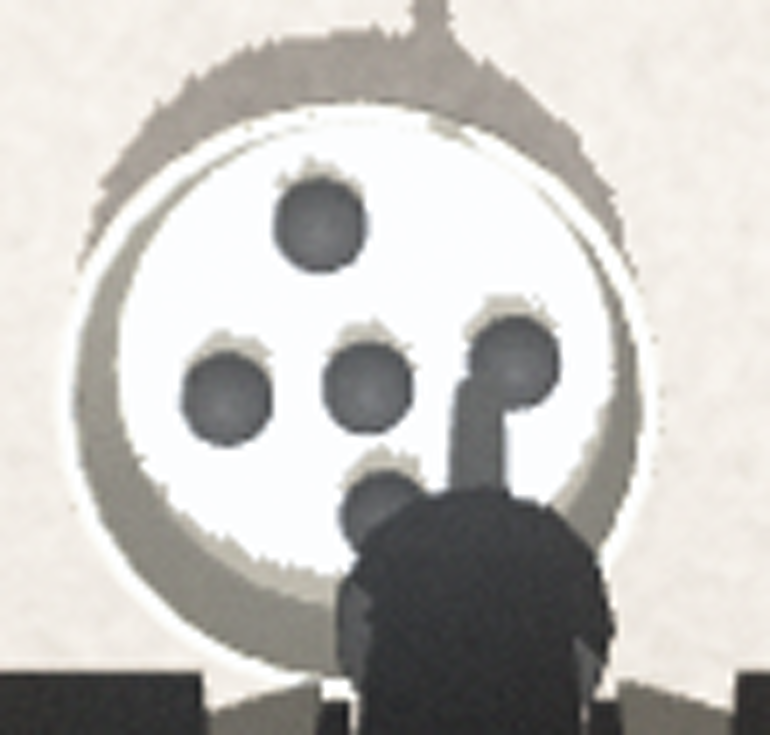

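The rod hangs vertical: its tip in the scene view is within 5 upscaled pixels of where it should be. The four balls I can measure lie about 24 mm or more from the entry point (534,-213), so I'll lower it.

Call:
{"api": "servo_tool", "payload": {
  "targets": [
    [0,-0.24,0,0,0,0,0],
    [4,0,0,0,0,0,0],
    [4,0,0,0,0,0,0],
    [2.5,0,0,0,0,0,0],
    [1.5,0,0,0,0,0,0],
    [1,0,0,0,0,0,0],
    [0.3,0,0,0,0,0,0],
    [0,0,0,0,0,0,0]
  ]
}}

```text
clock: 8.68
eef_pos: [534.5, -214.5, 142.7]
eef_rot: [0.529, 1.57, -0.342]
force: [0.1, -0.1, -0.7]
width: 18.0
```

Run:
```python
from h import *
goto([534,-213,140],np.radians(40.1))
# circle plan r=32 about (534.5,-245), clockwise from 90deg going toward +x
s=robot.sense();M=toolR(s)
c=np.array([534.5,-245,0]);ang=np.radians(90-18*np.arange(0,24))
p=c+31*np.c_[np.cos(ang),np.sin(ang),0*ang]
print((np.diff(p,axis=0)@M/10))
```

```text
clock 8.675 tcp [ 534.52 -214.52  142.69] w 18.00644229379179 F [ 0.06 -0.09 -0.66]
jaw az deg 40.10505909289565 x axis [ 0. -0. -1.] joints [ 0.7   0.47 -0.58  1.72  0.29  1.04  0.72]
total shift tool cm [ 0.27  0.06 -0.15]
turn rotvec [ 0.  0. -0.]
shift after turn [ 0.27  0.06 -0.15]
[[ 0.    0.63  0.73]
 [ 0.    0.38  0.89]
 [ 0.    0.08  0.97]
 [ 0.   -0.22  0.94]
 [ 0.   -0.5   0.83]
 [ 0.   -0.73  0.63]
 [-0.   -0.89  0.38]
 [-0.   -0.97  0.08]
 [-0.   -0.94 -0.22]
 [-0.   -0.83 -0.5 ]
 [-0.   -0.63 -0.73]
 [-0.   -0.38 -0.89]
 [-0.   -0.08 -0.97]
 [-0.    0.22 -0.94]
 [-0.    0.5  -0.83]
 [-0.    0.73 -0.63]
 [ 0.    0.89 -0.38]
 [ 0.    0.97 -0.08]
 [ 0.    0.94  0.22]
 [ 0.    0.83  0.5 ]
 [ 0.    0.63  0.73]
 [ 0.    0.38  0.89]
 [ 0.    0.08  0.97]]
```

Call:
{"api": "servo_tool", "payload": {
  "targets": [
    [0.2,0.63,0.73,0,0,0,0],
    [0,0.38,0.89,0,0,0,0],
    [0,0.08,0.97,0,0,0,0],
    [0,-0.22,0.94,0,0,0,0],
    [0,-0.5,0.83,0,0,0,0],
    [0,-0.73,0.63,0,0,0,0],
    [0,-0.89,0.38,0,0,0,0],
    [0,-0.97,0.08,0,0,0,0],
    [0,-0.94,-0.22,0,0,0,0],
    [0,-0.83,-0.5,0,0,0,0],
    [0,-0.63,-0.73,0,0,0,0],
    [0,-0.38,-0.89,0,0,0,0],
    [0,-0.08,-0.97,0,0,0,0],
    [0,0.22,-0.94,0,0,0,0],
    [0,0.5,-0.83,0,0,0,0],
    [0,0,0,0,0,0,0],
    [0,0,0,0,0,0,0]
  ]
}}

```text
clock: 10.8
eef_pos: [503.5, -245.5, 140.2]
eef_rot: [0.356, 1.57, -0.514]
force: [0.7, -0.3, -0.8]
width: 18.0
```

Run:
```python
from h import *
goto([534.5,-245,140],np.radians(40.1))
s=robot.sense()
im,d=robot.get_image('wrist');np.savez('w4.npz',im=im,d=d,p=s['eef_pos'],r=s['eef_rot'])
cv2.imwrite('pics/w4.png',im[:,:,::-1])
im,d=robot.get_image('scene');np.savez('s4.npz',im=im,d=d)
crop(im,130,190,210,270,8,'pics/s4.png')
```

```text
clock 10.8 tcp [ 503.49 -245.5   140.19] w 17.980763881512384 F [ 0.68 -0.28 -0.82]
jaw az deg 40.116628465191006 x axis [ 0. -0. -1.] joints [ 0.78  0.45 -0.58  1.76  0.28  1.02  0.79]
total shift tool cm [0.02 2.4  1.96]
turn rotvec [ 0.  0. -0.]
shift after turn [0.02 2.4  1.96]
```

View pics/w4.png

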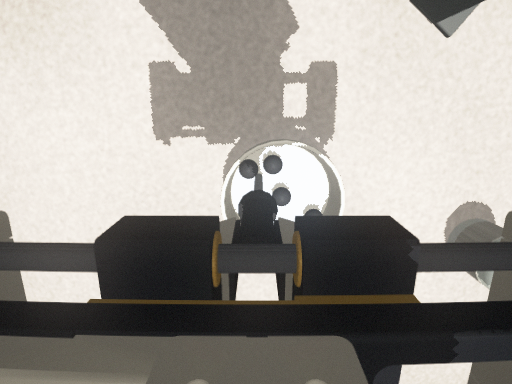

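View pics/s4.png

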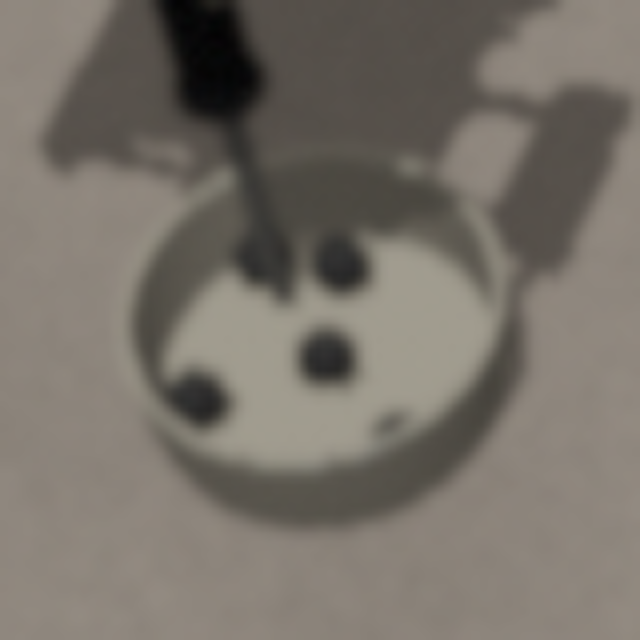

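Five balls are visible in the scene crop at about (262,258), (340,263), (327,356), (200,398) and partly hidden (390,425). I'll compute how far each moved.

Run:
```python
from h import *
T=Twc('scene')
p=np.array([[262,258],[340,263],[327,356],[200,398],[390,420]])/8-.5+[130,190]
w=onplane('scene',p,17,T)[:,:2];print(w, np.hypot(*(w-[534.5,-245]).T))
tw=wcloud('w4.npz')[3];pw=onplane('wrist',[[248,169],[272,164],[281,196],[314,213]],18,tw)[:,:2];print(pw)
w0=np.array([[514.8,-265.4],[555.4,-220.1],[507.1,-225],[535.8,-245],[557,-264.5]])
print(np.linalg.norm(w[:,None]-w0[None],axis=2))
```

```text
[[ 492.72 -246.84]
 [ 508.56 -226.99]
 [ 538.08 -246.77]
 [ 529.81 -286.78]
 [ 570.3  -241.44]] [41.82 31.58  3.99 42.04 35.98]
[[ 491.46 -245.45]
 [ 506.72 -225.88]
 [ 535.77 -245.27]
 [ 574.63 -236.86]]
[[28.84 68.15 26.15 43.12 66.66]
 [38.92 47.35  2.46 32.66 61.27]
 [29.82 31.8  37.87  2.89 25.93]
 [26.12 71.42 65.82 42.2  35.15]
 [60.45 26.02 65.3  34.68 26.62]]
```

Call:
{"api": "servo_tool", "payload": {
  "targets": [
    [0,0.73,-0.63,0,0,0,0],
    [0,0.89,-0.38,0,0,0,0],
    [0,0.97,-0.08,0,0,0,0],
    [0,0.94,0.22,0,0,0,0],
    [0,0.4,0.2,0,0,0,0],
    [0,-0.3,0.82,0,0,0,0],
    [0,-0.3,0.82,0,0,0,0],
    [0,-0.3,0.82,0,0,0,0],
    [0,-0.3,0.82,0,0,0,0],
    [0,-0.3,0.82,0,0,0,0],
    [0,0,0,0,0,0,0],
    [0,0,0,0,0,0,0],
    [0,0,0,0,0,0,0]
  ]
}}

```text
clock: 12.52
eef_pos: [543.8, -255.5, 140.2]
eef_rot: [2.318, 1.571, 1.447]
force: [-0.8, 0.7, -1.3]
width: 18.0
```

Run:
```python
from h import *
goto([534.5,-245,140],np.radians(40.1))
s=robot.sense()
im,d=robot.get_image('wrist');np.savez('w5.npz',im=im,d=d,p=s['eef_pos'],r=s['eef_rot'])
cv2.imwrite('pics/w5.png',im[100:260,160:400,::-1].repeat(3,0).repeat(3,1))
im,d=robot.get_image('scene')
crop(im,130,190,210,270,7,'pics/s5.png')
```

```text
clock 12.525 tcp [ 543.77 -255.54  140.2 ] w 18.024629726959745 F [-0.81  0.71 -1.25]
jaw az deg 40.13302848683784 x axis [ 0.  0. -1.] joints [ 0.74  0.51 -0.57  1.66  0.31  1.06  0.78]
total shift tool cm [ 0.02 -0.03 -1.4 ]
turn rotvec [ 0. -0. -0.]
shift after turn [ 0.02 -0.03 -1.4 ]
```

View pics/w5.png

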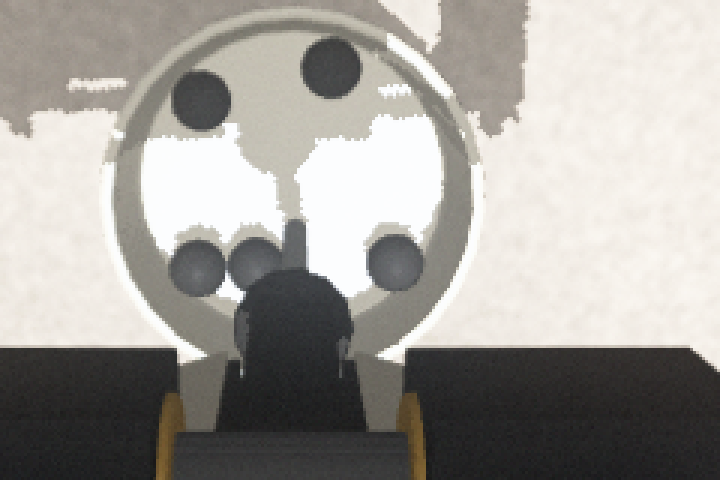

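View pics/s5.png

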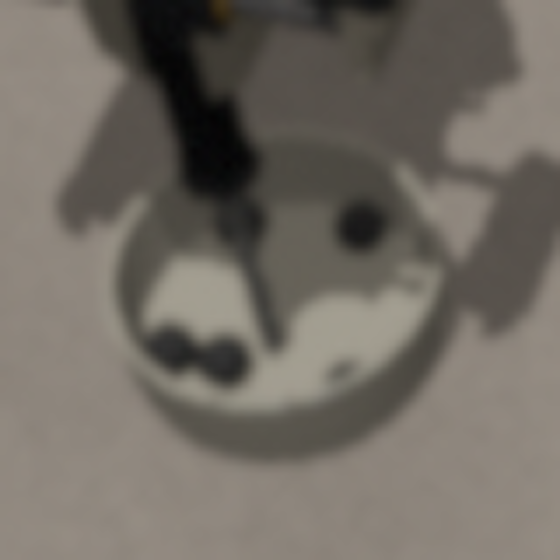

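The wrist crop (3x) shows all five balls clearly, at (201,100), (331,68), (198,268), (258,266) and (395,262). I'll check their displacements.

Run:
```python
from h import *
from itertools import permutations
tw=wcloud('w5.npz')[3]
p=np.array([[201,100],[331,68],[198,268],[258,266],[395,262]])/3-.33+[160,100]
w=onplane('wrist',p,17,tw)[:,:2];print(w,np.hypot(*(w-[534.5,-245]).T))
w0=np.array([[514.8,-265.4],[555.4,-220.1],[507.1,-225],[535.8,-245],[557,-264.5]])
D=np.linalg.norm(w[:,None]-w0[None],axis=2);print(D)
```

```text
[[ 492.46 -241.37]
 [ 518.52 -205.86]
 [ 527.54 -286.64]
 [ 542.91 -272.76]
 [ 578.06 -241.29]] [42.2  42.28 42.21 29.01 43.71]
[[32.81 66.44 21.96 43.5  68.56]
 [59.66 39.53 22.29 42.79 70.14]
 [24.77 72.13 64.94 42.45 36.85]
 [29.06 54.12 59.7  28.66 16.33]
 [67.69 31.02 72.8  42.42 31.33]]
```

All five balls lie 16 mm or more from every starting position, so the stir is done however they are matched. Next I'll lift out and go towards the timer.

Call:
{"api": "servo_tool", "payload": {
  "targets": [
    [-2,0,0,0,0,0,0],
    [-4,0,0,0,0,0,0],
    [-4,0,0,0,0,0,0],
    [-4,0,0,0,0,0,0],
    [-1.2,0,0,0,0,0,0],
    [0,2.43,-3.61,0,0,0,0],
    [0,2.43,-3.61,0,0,0,0],
    [0,2.43,-3.61,0,0,0,0],
    [0,2.43,-3.61,0,0,0,0],
    [0,2.43,-3.61,0,0,0,0],
    [0,2.43,-3.61,0,0,0,0],
    [0,2.43,-3.61,0,0,0,0],
    [0,2.43,-3.61,0,0,0,0],
    [0,2.43,-3.61,0,0,0,0],
    [0,2.43,-3.61,0,0,0,0],
    [0,0,0,0,0,0,0],
    [0,0,0,0,0,0,0],
    [0,0,0,0,0,0,0]
  ]
}}

```text
clock: 14.88
eef_pos: [497.4, 175.2, 291.7]
eef_rot: [-1.234, 1.57, -2.107]
force: [0.3, -0.1, -0.8]
width: 17.6
```

Run:
```python
from h import *
goto([458.5,222.6,215],np.radians(40.1))
s=robot.sense()
im,d=robot.get_image('wrist');np.savez('w6.npz',im=im,d=d,p=s['eef_pos'],r=s['eef_rot'])
cv2.imwrite('pics/w6.png',im[:,:,::-1])
```

```text
clock 14.875 tcp [497.37 175.18 291.65] w 17.632412360259213 F [ 0.26 -0.05 -0.76]
jaw az deg 39.98834247048598 x axis [-0. -0. -1.] joints [ 0.16  0.3  -0.78  1.6   0.22  1.33  0.05]
total shift tool cm [ 7.66  0.08 -6.13]
turn rotvec [-0.  0.  0.]
shift after turn [ 7.67  0.08 -6.13]
```

View pics/w6.png

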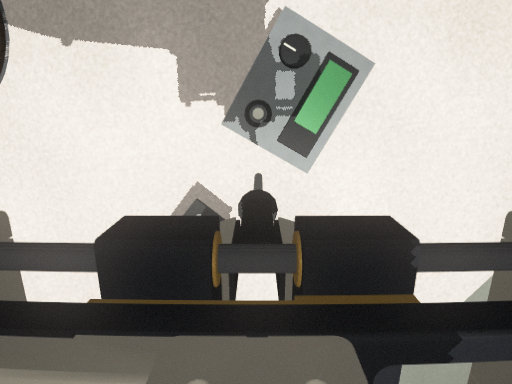

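The reset ring is at about (258,113) in the wrist view and the rod's tip at (258,175).

Run:
```python
from h import *
a=np.load('w6.npz');im=a['im'];px,P,C,T=wcloud('w6.npz')
f=10;x0,y0,x1,y1=220,85,300,200
crop(im,x0,y0,x1,y1,5,'pics/w6c.png')
g=cv2.cvtColor(im,cv2.COLOR_RGB2GRAY)[93:133,236:280]
G=cv2.resize(g,None,fx=f,fy=f,interpolation=cv2.INTER_CUBIC)
for th in (50,60,70):
    cs,_=cv2.findContours((G<th).astype(np.uint8),cv2.RETR_CCOMP,cv2.CHAIN_APPROX_NONE)
    for c in cs:
        if cv2.contourArea(c)>2000:
            e=cv2.fitEllipse(c);p=np.array(e[0])/f-.45+[236,93]
            print(th,p,np.array(e[1])/f,onplane('wrist',p,75,T),onplane('wrist',p,50,T)[:,:2])
print('tip exp px',proj('wrist',[[497.4,175.2,161.5]],T), 'mm/px', )
# depth estimate of timer
m=(np.abs(P[:,2]-75)<3)&(np.abs(P[:,0]-480)<120)&(np.abs(P[:,1]-272)<120)
r=cv2.minAreaRect(P[m][:,:2].astype(np.float32));print(r,P[m][:,2].mean())
th=np.radians(r[2] if r[2]<45 else r[2]-90);c,s_=np.cos(th),np.sin(th)
print('hole from box',np.array(r[0])+[c*-30-s_*-45,s_*-30+c*-45])
```

```text
50 [259.39 111.35] [19.63 22.96] [[458.38 226.12  75.  ]] [[458.65 226.11]]
60 [257.71 112.89] [24.08 25.14] [[457.99 223.3   75.  ]] [[458.22 223.12]]
70 [257.66 112.79] [24.56 25.9 ] [[457.85 223.35  75.  ]] [[458.08 223.17]]
tip exp px [[257.21 174.95]] mm/px
((479.9881286621094, 272.998046875), (130.7615509033203, 160.8595733642578), 10.07530403137207) 75.20347061168115
hole from box [458.32 223.44]
```

View pics/w6c.png

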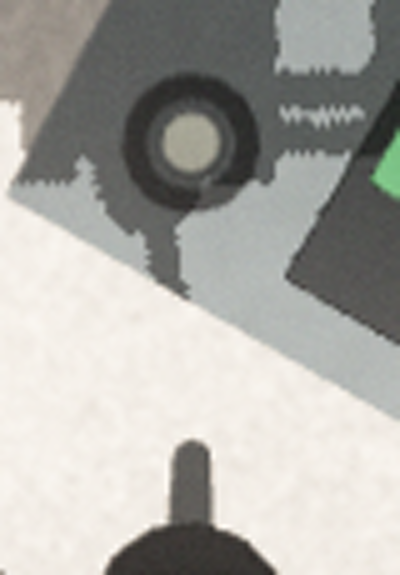

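Call:
{"api": "servo_tool", "payload": {
  "targets": [
    [0,0.07,-2.5,0,0,0,0],
    [0,0,-2.5,0,0,0,0],
    [0,0,-1.2,0,0,0,0],
    [3,0,0,0,0,0,0],
    [3,0,0,0,0,0,0],
    [1.1,0,0,0,0,0,0],
    [0,0,0,0,0,0,0],
    [0,0,0,0,0,0,0],
    [0,0,0,0,0,0,0]
  ]
}}

```text
clock: 16.05
eef_pos: [458.2, 224.9, 222.0]
eef_rot: [1.266, 1.569, 0.395]
force: [0.6, -0.6, -1.6]
width: 17.5
```

Run:
```python
from h import *
goto([458.0,223.3,175],np.radians(40.1))
s=robot.sense()
im,d=robot.get_image('wrist');np.savez('w7.npz',im=im,d=d,p=s['eef_pos'],r=s['eef_rot'])
crop(im,170,110,350,240,4,'pics/w7.png')
T=wcloud('w7.npz')[3]
print(proj('wrist',[[458,223.3,75],[*s['eef_pos'][:2],s['eef_pos'][2]-130]],T))
im,d=robot.get_image('scene');crop(im,270,90,370,170,7,'pics/s7.png');np.savez('s7.npz',im=im,d=d)
im,d=robot.get_image('top');crop(im,100,200,220,290,6,'pics/t7.png')
T=Twc('scene');print('scene hole',(proj('scene',[[458,223.3,75],[*s['eef_pos'][:2],s['eef_pos'][2]-130]],T)+.5-[270,90])*7)
```

```text
clock 16.05 tcp [458.24 224.86 222.04] w 17.54473225794093 F [ 0.63 -0.57 -1.6 ]
jaw az deg 40.09316266991514 x axis [ 0.  0. -1.] joints [ 0.06  0.33 -0.8   1.76  0.25  1.16 -0.11]
total shift tool cm [ 4.7  -0.13  0.1 ]
turn rotvec [-0.  0. -0.]
shift after turn [ 4.7  -0.12  0.1 ]
[[255.75 172.73]
 [256.87 174.96]]
scene hole [[221.76 257.12]
 [228.18 224.96]]
```

View pics/w7.png

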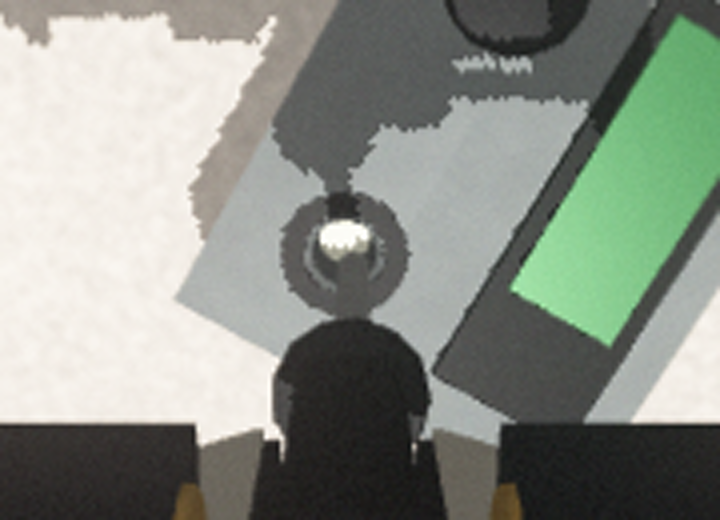

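View pics/s7.png

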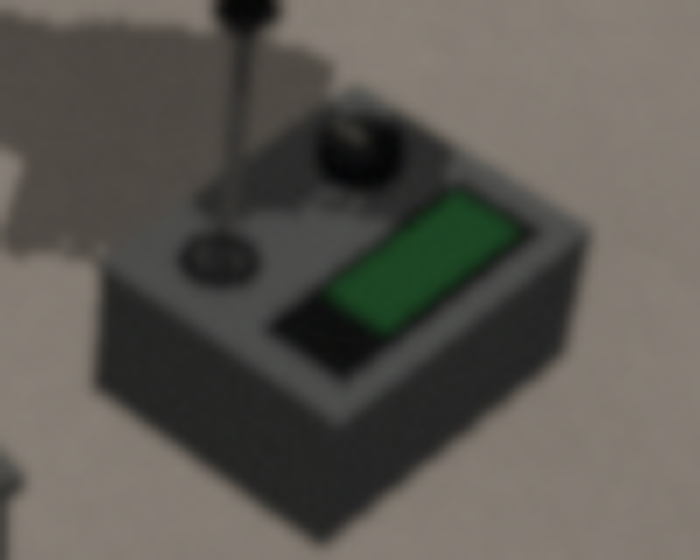

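Ring centre and tip agree with the arithmetic to about 1.5 mm. I'll correct that and go in.

Call:
{"api": "servo_tool", "payload": {
  "targets": [
    [0,-0.16,0.1,0,0,0,0],
    [0,0,0,0,0,0,0],
    [0.8,0,0,0,0,0,0],
    [0.8,0,0,0,0,0,0],
    [0.8,0,0,0,0,0,0],
    [0.6,0,0,0,0,0,0],
    [0.6,0,0,0,0,0,0],
    [0,0,0,0,0,0,0],
    [0,0,0,0,0,0,0]
  ]
}}

```text
clock: 17.32
eef_pos: [457.2, 222.9, 185.3]
eef_rot: [1.627, 1.571, 0.756]
force: [0.7, 0.6, -1.0]
width: 17.6
```

Run:
```python
from h import *
goto([458.0,223.3,174],np.radians(40.1))
```

```text
clock 17.325 tcp [457.21 222.9  185.27] w 17.633778834373107 F [ 0.75  0.63 -1.02]
jaw az deg 40.10761911861208 x axis [ 0.  0. -1.] joints [ 0.05  0.36 -0.79  1.81  0.29  1.09 -0.14]
total shift tool cm [1.13 0.09 0.02]
turn rotvec [ 0. -0. -0.]
shift after turn [1.13 0.09 0.02]
```

In the hole with no contact force, tip about 20 mm below the mouth. Now I'll press.

Call:
{"api": "servo_tool", "payload": {
  "targets": [
    [0.3,0.05,0,0,0,0,0],
    [0.3,0,0,0,0,0,0],
    [0.2,0,0,0,0,0,0],
    [0,0,0,0,0,0,0],
    [0,0,0,0,0,0,0]
  ]
}}

```text
clock: 17.95
eef_pos: [457.7, 223.2, 177.3]
eef_rot: [1.187, 1.57, 0.316]
force: [-0.7, -0.7, 1.2]
width: 17.6
```

Call:
{"api": "servo_tool", "payload": {
  "targets": [
    [0.2,0,0,0,0,0,0],
    [0,0,0,0,0,0,0],
    [0,0,0,0,0,0,0]
  ]
}}

```text
clock: 18.32
eef_pos: [457.6, 223.2, 175.2]
eef_rot: [1.428, 1.571, 0.557]
force: [-0.7, 0.1, 2.6]
width: 17.8
```

Call:
{"api": "servo_tool", "payload": {
  "targets": [
    [0.15,0,0,0,0,0,0],
    [0,0,0,0,0,0,0],
    [0,0,0,0,0,0,0]
  ]
}}

```text
clock: 18.7
eef_pos: [458.0, 223.5, 174.5]
eef_rot: [1.201, 1.569, 0.33]
force: [-0.6, -0.9, 10.0]
width: 17.9
```

The force rose along the spring (1.2, then 2.6 N) and jumped to 10 N at the stop. I'll hold briefly and check before handing in.

Call:
{"api": "servo_tool", "payload": {
  "targets": [
    [0,0,0,0,0,0,0],
    [0,0,0,0,0,0,0],
    [0,0,0,0,0,0,0],
    [0,0,0,0,0,0,0]
  ]
}}

```text
clock: 19.2
eef_pos: [458.0, 223.5, 174.5]
eef_rot: [1.196, 1.569, 0.325]
force: [-1.2, -0.8, 9.7]
width: 18.0
```

Run:
```python
from h import *
goto([458.0,223.3,174],np.radians(40.1))
im,d=robot.get_image('top');crop(im,100,110,370,290,2.9,'pics/t8.png')
T=Twc('top')
for p in [(306,139,115),(253,146,70),(186,131,80)]: print(onplane('top',p[:2],p[2],T))
im,d=robot.get_image('scene');crop(im,130,90,380,290,3,'pics/s8.png')
```

```text
clock 19.2 tcp [457.98 223.46 174.47] w 17.97349465136092 F [-1.2  -0.79  9.74]
jaw az deg 40.098234714838085 x axis [ 0.  0. -1.] joints [ 0.04  0.37 -0.78  1.83  0.3   1.06 -0.15]
total shift tool cm [ 0.05 -0.01  0.01]
turn rotvec [-0.  0. -0.]
shift after turn [ 0.05 -0.01  0.01]
[[ 744.45 -147.48  115.  ]]
[[735.41 -12.75  70.  ]]
[[771.63 164.69  80.  ]]
```

View pics/t8.png

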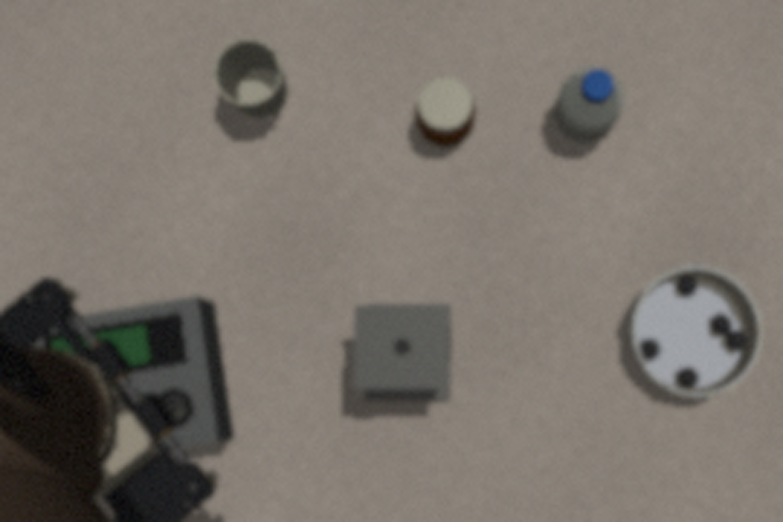

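View pics/s8.png

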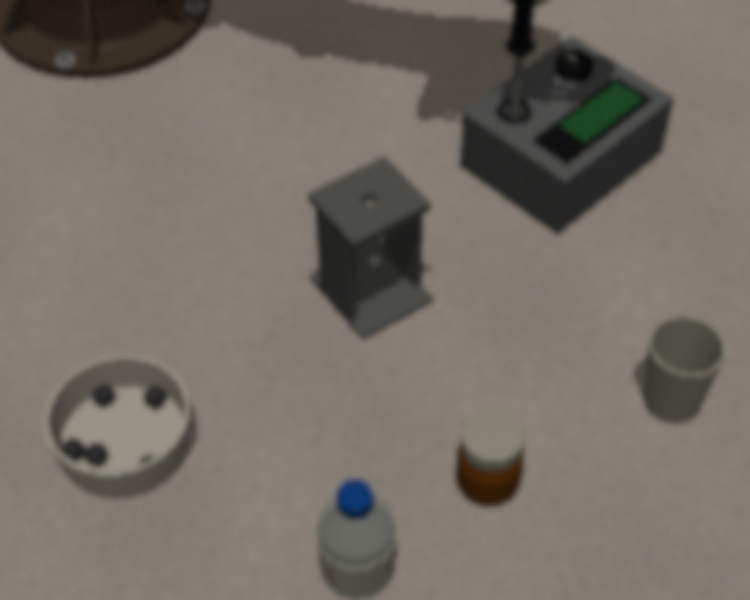

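The top view shows all five balls in the dish at (685,285), (720,325), (735,341), (650,349) and (686,378). The beaker, jar and bottle are where they were, and the rod stands in the hole with a steady push of about 10 N. Handing in.

Run:
```python
from h import *
print(robot.finish_job()); s=robot.sense(); print(s['clock'],s['eef_pos'],s['force'],s['width'])
```

```text
the job is handed in; nothing more can be done
None
the job is handed in; nothing more can be done
```

I took the rod from its stand and stirred the balls. Then I put the rod's tip through the timer's hole, pressed the reset button to its stop, and handed the job in at about 19.3 s with the rod still gripped. `finish_job` gives no verdict, and the sensor read I tried after handing in was refused, so these are the last checks before that:

- **Stirring:** with the tip in the dish, all five balls lay at least 16 mm from every starting spot. They were 29–44 mm from the dish's centre, and all five were still in it in the last top view.
- **Button:** the push rose along the spring and then jumped to a steady 9.7 N at the stop. The fingertip height, 174.5 mm, puts the rod's tip about 30.6 mm below the mouth, against 30 mm for fully down. I take the extra 0.6 mm as measurement error or slight slip. The button itself was hidden from view.
- **Grip:** the finger opening stayed at 18.0 mm, which is the handle's width.
- **Bottle, jar and beaker:** they looked the same as at the start in both the top and scene views. I compared these by eye and did not re-measure their positions.

No check failed. The small disagreements were 1–2 mm when lining up the grasp and the hole, corrected as I went, and up to about 5 mm for the balls between the wrist and scene views.

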